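Click the tube-lane divider into the flagged notch

ROBOT

A 6-joint arm with a two-finger parallel gripper is mounted at the origin on the work surface. World frame = base frame: x ahead of the robot, y to its left, z up, the work surface at z = 0. Lengths are in mm, angles in rad, forces in N, time in s.
With the tool pointing down it reaches from about 300 to 1000 mm from the base axis. Payload 5.1 kg.
Tool frame: the origin (TCP) lies midway between the tips of the shut fingers; the grasp point (between the pads) lies 19 mm behind it; z points along the fingers, y is the line along which they close (so a half turn about z gives the same grasp; the last joint's range is limited). The gripper opens to 95 mm and grips with 3 to 60 N. Pads are 20 mm wide; open, the fingers measure 119 mm over their backs; the gripper's body (75 mm by 180 mm) begins 59 mm behind the grasp point.
Start: joints at [-1.214, 0.124, 1.65, -0, 1.367, -0.083], TCP at [276.71, -588.146, 214.656] pointing down, gripper open.
Joint ranges: [-2.61, 2.61], [-1.02, 2.33], [0.03, 2.71], [-1.35, 4.49], [0.32, 2.68], [-2.91, 2.91]. Speed limits (rad/s): [2.57, 2.57, 3.14, 3.14, 3.14, 3.14].

INTERFACE

Orientations are given as a rotation vector (axis times angle).
In Python, from plant import ctrl, read_camera, calibration, job_done gives the robot as it stands.
- The arm moves only by the tool move_arm, never from a script. Its argument "series" is a list of rows, each a list of 7 numbers: the gripper command: -1 is shut, 1 is fully open, values between are in proportion, then the shift along the world's x, y, z as a fraction of full scale, then the turn, a rotation vector about the world's x, y, z as a fraction of full scale. In form: [[hand, tx, ty, tz, ax, ay, az], ...]. A call has 1 to 5 rows; each row is the pose to reach, as a shift and turn from the pose commanded when the call began; what a row does not reach only later rows make up. Full scale, the value 1, is 25 cm for a shift and 0.5 rad for a turn. A row lasts 1/12 s, in which the tool goes at most 41.7 mm and 7.16 degrees, less where a joint would pass 70% of its speed; a pose out of reach is approached as far as the arm can. A call with a number of a shift or a turn outside -1 to 1 is refused whole. A call with a gripper value outside its range is refused whole. The fingers move at their own pace and stop on an object; the grip force is fixed at half the most. Time passes only in rows, so rows that repeat a pose let the fingers close. It gives the time, the measured TCP pose, the force, the opening and the grip force at its end, in the units of the state.
- ctrl.sense(): the state, without advancing time (a new reading comes with each control period).
- read_camera(name): name is "scene" or "top" or "wrist"; returns (picture, depth): 420x560x3 uint8, red, green, blue; 420x560 float32, mm along the optical axis (not along the pixel's ray), 0 where there is no reading.
- calibration(name): a dict with "fx", "fy", "cx", "cy" (pixels), "view" (4x4, takes a point from world to camera coordinates). Camera axes: x right, y up, looking along -z (the intrinsics and any distortion apply to the point x, -y, -z); pixel columns grow to the right and rows downward; lengths in mm; the calibration is good to about 2 mm. A picture is of the moment at which its call begins: read the wrist's pose just before it. calibration takes no time and is no camera call; for the wrist camera it gives the pose at the moment of the call.
- job_done(): hands the job in; it is judged then, once.
The state is a dict: "time_s": time; "joints": joint angles; "qd": joint speeds; "tau": joint torques, N m; "position": TCP position; "tool_rot": TCP orientation; "ft_force": force on the tool from outside, world axes, zero at the start; "wrist_torque": the same for the moment, N m; "opening": finger opening in mm; "gripper_force": force on a finger pad.
Only numpy, scipy, OpenCV 4.12 (cv2) and the standard library are available. Lean on these libraries where they do the work, as an engineer would, in place of code of your own. Each camera call takes 0.05 s, during which the arm holds its last target. There are 200 camera calls.

TASK

The lane of the paint rack is to be re-divided for new tubes: with the fingers, push the upright orange-and-white divider along its rail until its red pin drops into the notch beside the yellow flag. Only push it, never pinch it between the fingers, and take the hand away leaving it clicked in. Leave the bottles, tubes and other paints where they are.

Things in the scene. Friction and masses are not known exactly. Their poses are not given: they have to be found in the camera images.
- rack: Low wooden display rack fixed to the table, 215 mm deep (its x), 400 mm long (its y). Origin on the table, under the middle of the rail's length but 50 mm behind (+x of) it. Rims above the table: front (x = -79) and middle fence (x = +55) 30 mm, back (x = +125) 48 mm, ends (y = +-195) 42 mm. Behind the fence four paint bottles stand between low partitions.
- rail_mid (a point): middle of the aluminium rail's length, on its top, 36 mm above the table, at the rack's x = -50, y = 0 mm. The rail is 24 mm wide and runs along the rack's y, with three V notches at y = -75, +45 and +105 mm (14 mm wide, 7 mm deep).
- divider (a joint): position of the sliding divider along the rail, m: the y of its mid-plane in the rack's frame; limits -0.11 and +0.14. It runs freely only along the rail, with 1 to 2 N of rubbing (a little more when faster); it cannot come off.
- divider_top (a point): middle of the divider's top edge, 100 mm above the table, at the rack's x = -15 mm. The divider is an upright plate across the lane, 110 mm deep in the rack's x, 22 mm thick along the rail, from 46 to 100 mm above the table: white core, an orange push face on each side (divider_c2 at -y, divider_c3 at +y). Both sides are free, above the rail and rims.
- pin (a joint): drop, m, of the red sprung detent pin (10 mm diameter) in the divider's top edge above the rail: about 0 on the rail (5 mm proud of the edge), about 0.005 dropped into a notch (flush). Within about 5 mm of a notch it pulls the divider in, so the push dips to nothing; leaving a notch takes about 6 to 9 N either way.
- flag_yellow: yellow flag clipped on the rack's front rim beside one of the three notches, within 3 mm of the notch along the rack's y; 28 mm wide along y, 26 mm deep, top 52 mm above the table, axes parallel to the rack's; origin at the middle of its underside, 30 mm above the table, at the rack's x = -79 mm. Which flag is at which notch changes.
- flag_blue: blue flag clipped on the rack's front rim beside one of the three notches, within 3 mm of the notch along the rack's y; 28 mm wide along y, 26 mm deep, top 52 mm above the table, axes parallel to the rack's; origin at the middle of its underside, 30 mm above the table, at the rack's x = -79 mm. Which flag is at which notch changes.
- flag_green: green flag clipped on the rack's front rim beside one of the three notches, within 3 mm of the notch along the rack's y; 28 mm wide along y, 26 mm deep, top 52 mm above the table, axes parallel to the rack's; origin at the middle of its underside, 30 mm above the table, at the rack's x = -79 mm. Which flag is at which notch changes.
- bottle0: loose paint bottle, red, white cap, 36 mm diameter, 85 mm tall, standing on the rack's 12 mm floor behind the fence (top 97 mm above the table); origin at the centre of its underside
- bottle1: loose paint bottle, green, white cap, 36 mm diameter, 85 mm tall, standing on the rack's 12 mm floor behind the fence (top 97 mm above the table); origin at the centre of its underside
- bottle2: loose paint bottle, terracotta, white cap, 36 mm diameter, 85 mm tall, standing on the rack's 12 mm floor behind the fence (top 97 mm above the table); origin at the centre of its underside
- bottle3: loose paint bottle, blue, white cap, 36 mm diameter, 85 mm tall, standing on the rack's 12 mm floor behind the fence (top 97 mm above the table); origin at the centre of its underside
- tube_a: white paint tube lying on the table, 100 x 28 x 18 mm; origin at its underside
- tube_b: red paint tube lying on the table, 100 x 28 x 18 mm; origin at its underside
- pan_set: black watercolour pan set lying on the table, 90 x 200 x 14 mm; origin at the centre of its underside
- jar: red paint jar, white cap, 64 mm diameter, 75 mm tall; origin at the centre of its underside

How it is judged (in metres and radians):
At the end, for the whole second after the job is handed in: The divider is at rest beside the yellow flag (mid-plane within 12 mm of the flag's along the rail) with its pin dropped more than 3.5 mm into the notch there (value of joint pin above 0.0035 m and y of divider_top in the frame of flag_yellow between -0.012 and 0.012 m and velocity of joint divider between -0.01 and 0.01 m/s); the robot touches nothing.
It fails at once if the divider is pinched: fingers press on both of its push faces at once (over 1.5 N each) (contact force between the fingers and divider_c3 above 1.5 N and contact force between the fingers and divider_c2 above 1.5 N).
It fails at once if a bottle, tube, pan set or jar is moved or lifted more than 20 mm, or tipped over (distance of any of bottle0, bottle1, bottle2, bottle3, tube_a, tube_b, pan_set, jar from where it was at the start of the episode above 0.02 m or angle between any of bottle0, bottle1, bottle2, bottle3, tube_a, tube_b, pan_set, jar's own z axis and vertical above 0.5 rad).
It also fails if it takes over 42 s, if anything falls off the work surface, if the arm or the gripper's body presses on something with over 40 N, if the wrist force passes 120 N, or if a joint passes its speed limit or range.

## Working session

There is one attempt and no reset: what is moved stays moved. The work goes in short steps, Python scripts to look and compute and a tool call to move; the robot and the scene stay as the last step left them, time stands still between calls to the robot, and variables do not carry over. Pictures are saved under pics/ and viewed, at most 10 in all, crops included, and the job is handed in when it is done.

Besides the shell and the picture viewer there is one more tool, called after ">>>" as a command line: name --pt "numbers of a row" for each row, then --argument value for the rest. move_arm: Moves the arm, as the interface text tells. Shift numbers are shares of 25 cm and turn numbers shares of 0.5 rad, none past 1 either way. Its arguments: {"type":"object","properties":{"series":{"type":"array","items":{"type":"array","items":{"type":"number"}}}},"required":["series"]}

```bash
mkdir -p pics; cat > h.py <<'E'
import numpy as np, cv2
from plant import ctrl, read_camera, calibration, job_done
def snap(n,f):
    p,d=read_camera(n); cv2.imwrite(f'pics/{f}.png',cv2.cvtColor(p,cv2.COLOR_RGB2BGR)); np.savez(f'pics/{f}.npz',p=p,d=d); return p,d
def ray(c,u,v,z):
    V=np.array(c['view']); R=V[:3,:3]; o=-R.T@V[:3,3]
    r=R.T@np.array([(u-c['cx'])/c['fx'],-(v-c['cy'])/c['fy'],-1])
    return o+r*(z-o[2])/r[2]
E
python3 - <<'E'
from h import *
for n in('scene','top'): snap(n,n+'0'); c=calibration(n); print(c)
s=ctrl.sense(); print(s['position'],s['tool_rot'],s['opening'],s['time_s'])
E
```

```text
{'fx': 451.54857143426995, 'fy': 451.54857143426995, 'cx': 271.9181158280231, 'cy': 217.85334531964057, 'view': array([[ 7.29978806e-01,  6.83468872e-01,  1.11525657e-03,
        -4.27605632e+02],
       [-5.62919474e-01,  6.00299004e-01,  5.68122146e-01,
         2.52190996e+02],
       [ 3.87624315e-01, -4.15344925e-01,  8.22943488e-01,
        -1.45079835e+03],
       [ 0.00000000e+00,  0.00000000e+00,  0.00000000e+00,
         1.00000000e+00]])}
{'fx': 403.27581472022604, 'fy': 403.27581472022604, 'cx': 270.5772217712306, 'cy': 211.49828639806213, 'view': array([[ 6.56863093e-03, -9.99846052e-01, -1.62703798e-02,
         7.90132397e+00],
       [ 9.84305097e-01,  3.59536880e-03,  1.76438512e-01,
        -5.40781429e+02],
       [-1.76352852e-01, -1.71739773e-02,  9.84177182e-01,
        -1.02676787e+03],
       [ 0.00000000e+00,  0.00000000e+00,  0.00000000e+00,
         1.00000000e+00]])}
[ 276.49096873 -587.61627117  213.54633554] [-3.06416393e+00 -6.84842306e-01  4.50992302e-04] 94.8884019865087 0.1
```

View pics/top0.png

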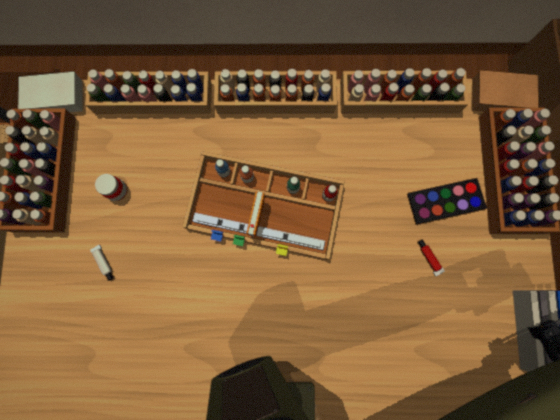

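View pics/scene0.png

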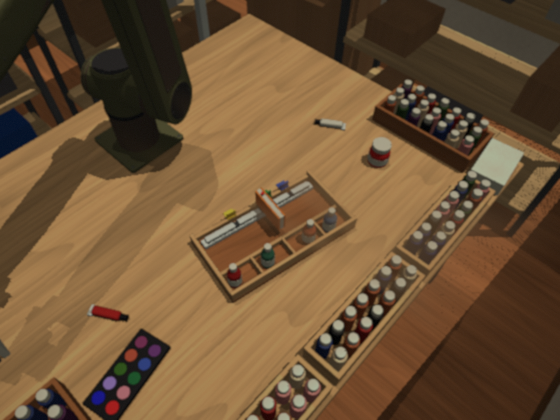

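Top view: flags blue (217,236), green (239,240) and yellow (282,251) sit on the front rim, so yellow is at the −y notch (y = −75). The divider is at about (257,213). I'll measure these next.

```bash
cat > m.py <<'E'
from h import *
def meas(n,f,verbose=1):
    z=np.load(f'pics/{f}.npz'); p=z['p']; c=calibration(n); h=cv2.cvtColor(p,cv2.COLOR_RGB2HSV); H,S,V=[h[...,i].astype(int) for i in range(3)]
    m=np.zeros(p.shape[:2],bool); m[150:270,180:350]=1
    out={}
    for k,mk in dict(y=(H>24)&(H<35)&(S>180)&(V>110),g=(H>45)&(H<85)&(S>130)&(V>60),b=(H>100)&(H<125)&(S>150)&(V>80)).items():
        mk=(mk&m).astype(np.uint8); mk[:225]=0
        N,L,st,ce=cv2.connectedComponentsWithStats(mk)
        if N>1:
            i=1+st[1:,4].argmax(); out[k]=ray(c,*ce[i],51)[:2]; print(k,st[i],ce[i].round(1),out[k].round(1))
    return p,c,out
if __name__=='__main__':
    p,c,o=meas('top','top0')
    a=o['b']-o['y']; print('flag axis angle',np.degrees(np.arctan2(-a[0],a[1])),np.linalg.norm(a))
    cv2.imwrite('pics/crop0.png',cv2.cvtColor(cv2.resize(p[145:265,180:350],None,fx=4.7,fy=4.7,interpolation=cv2.INTER_CUBIC),cv2.COLOR_RGB2BGR))
E
python3 m.py
```

```text
y [276 244  12  12  98] [281.7 249.4] [439.6 -19. ]
g [234 236  10   9  73] [238.7 240.1] [463.7  94. ]
b [212 231  10   9  71] [216.6 235.2] [476.3 152.5]
flag axis angle -12.059181283731606 175.3298523239514
```

View pics/crop0.png

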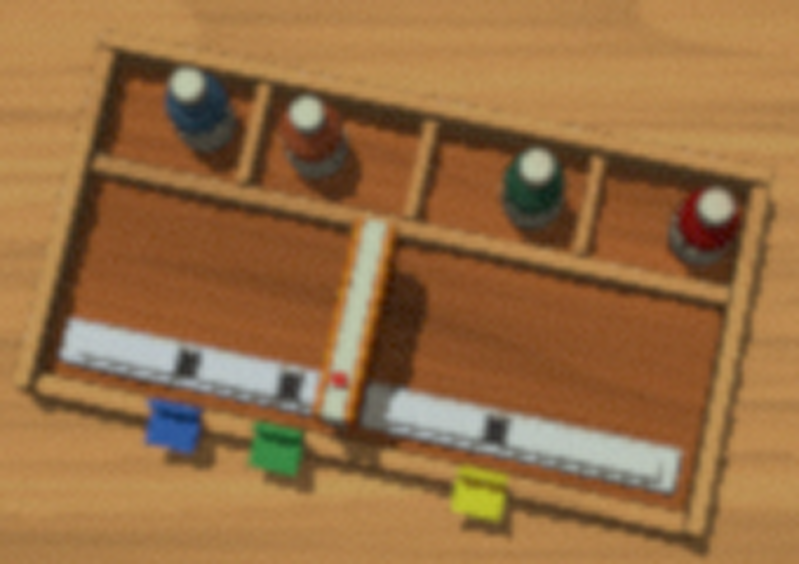

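The crop shows the notches at (188,364), (290,387) and (496,431), the red pin at (339,381), and the divider's white top edge running from (374,220) to (335,418). All free space beside the divider is clear.

```bash
python3 - <<'E'
from h import *
c=calibration('top')
f=lambda u,v,z: ray(c,180+u/4.7-.4,145+v/4.7-.4,z)[:2]
ns=[f(188,364,36),f(290,387,36),f(496,431,36)]
a=ns[0]-ns[2]; print(ns,np.linalg.norm(a)); th=np.arctan2(-a[0],a[1]); print('th',th)
ux=np.array([np.cos(th),np.sin(th)]); uy=np.array([-np.sin(th),np.cos(th)])
O=np.mean([n-(-50*ux+y*uy) for n,y in zip(ns,(105,45,-75))],0); print('O',O)
l=lambda w:(np.dot(w-O,ux).round(1),np.dot(w-O,uy).round(1))
for u,v,z in((339,381,105),(374,220,100),(335,418,100)): print(f(u,v,z),l(f(u,v,z)))
for w in((439.6,-19),(463.7,94),(476.3,152.5)): print('flag',l(w))
for u,v in((188,84),(307,113),(538,167),(716,206)): print('bottle',l(f(u,v,97)))
W=lambda x,y:(O+x*ux+y*uy).round(1)
for y in(80,60,30,0,-64,-75): print(y,W(-25,y))
s=ctrl.sense(); R=cv2.Rodrigues(np.array(s['tool_rot']))[0]; print(R.round(3))
E
```

```text
[array([513.59301879, 147.79483254]), array([500.5667318 ,  89.10108642]), array([475.89564625, -28.35271144])] 180.1361961044687
th -0.2108299075512345
O [540.34622347  34.60438796]
[494.27641628  56.73032724] (np.float64(-49.7), np.float64(12.0))
[583.56276852  39.29192032] (np.float64(41.3), np.float64(13.6))
[475.01634999  58.89657791] (np.float64(-69.0), np.float64(10.1))
flag (np.float64(-87.3), np.float64(-73.5))
flag (np.float64(-87.4), np.float64(42.0))
flag (np.float64(-87.3), np.float64(101.9))
bottle (np.float64(95.4), np.float64(131.7))
bottle (np.float64(93.1), np.float64(63.4))
bottle (np.float64(90.0), np.float64(-67.4))
bottle (np.float64(89.1), np.float64(-166.7))
80 [532.6 118.1]
60 [528.5  98.5]
30 [522.2  69.2]
0 [515.9  39.8]
-64 [502.5 -22.7]
-75 [500.2 -33.5]
[[ 0.905  0.426 -0.001]
 [ 0.426 -0.905  0.002]
 [ 0.    -0.002 -1.   ]]
```

>>> move_arm --pt "-1 0.05 0.138 0 0 0 0.092" --pt "-1 0.1 0.275 0 0 0 0.184" --pt "-1 0.15 0.413 0 0 0 0.276" --pt "-1 0.2 0.55 0 0 0 0.368" --pt "-1 0.247 0.688 0 0 0 0.46"

```text
time_s: 0.52
position: [338.5, -414.3, 213.9]
tool_rot: [-2.965, -1.035, 0.0]
ft_force: [-0.3, 0.2, 0.6]
opening: 66.9
gripper_force: 0.0
```

>>> move_arm --pt "-1 0.05 0.138 0 0 0 0.092" --pt "-1 0.1 0.275 0 0 0 0.184" --pt "-1 0.15 0.413 0 0 0 0.276" --pt "-1 0.2 0.55 0 0 0 0.368" --pt "-1 0.247 0.688 0 0 0 0.46"

```text
time_s: 0.93
position: [400.2, -242.3, 214.3]
tool_rot: [-2.827, -1.369, 0.0]
ft_force: [1.3, -0.7, 0.5]
opening: 33.9
gripper_force: 0.0
```

>>> move_arm --pt "-1 0.05 0.138 0 0 0 0.092" --pt "-1 0.1 0.275 0 0 0 0.184" --pt "-1 0.15 0.413 0 0 0 0.276" --pt "-1 0.2 0.55 0 0 0 0.368" --pt "-1 0.247 0.688 0 0 0 0.46"

```text
time_s: 1.35
position: [462.0, -70.3, 214.4]
tool_rot: [-2.652, -1.685, 0.0]
ft_force: [1.2, -0.1, -0.1]
opening: 2.2
gripper_force: 0.0
```

>>> move_arm --pt "-1 0.05 0.138 0 0 0 0.092" --pt "-1 0.1 0.275 0 0 0 0.184" --pt "-1 0.15 0.413 0 0 0 0.276" --pt "-1 0.2 0.55 0 0 0 0.368" --pt "-1 0.247 0.688 0 0 0 0.46"

```text
time_s: 1.77
position: [523.7, 101.8, 214.2]
tool_rot: [-2.44, -1.978, 0.001]
ft_force: [0.9, 0.2, 0.8]
opening: 0.7
gripper_force: 0.0
```

>>> move_arm --pt "-1 0 0 0 0 0 0" --pt "-1 0 0 0 0 0 0"

```text
time_s: 1.93
position: [523.5, 101.4, 213.9]
tool_rot: [-2.439, -1.979, 0.002]
ft_force: [-0.0, -0.6, -0.3]
opening: 0.8
gripper_force: 0.0
```

>>> move_arm --pt "-1 0 0 -0.15 0 0 0" --pt "-1 0 0 -0.3 0 0 0" --pt "-1 0 0 -0.45 0 0 0" --pt "-1 0 0 -0.584 0 0 0" --pt "-1 0 0 -0.584 0 0 0"

```text
time_s: 2.35
position: [517.1, 97.9, 60.6]
tool_rot: [-2.439, -1.968, 0.02]
ft_force: [-1.4, -0.1, -1.1]
opening: 0.4
gripper_force: 0.0
```

>>> move_arm --pt "-1 -0.005 -0.024 0 0 0 0" --pt "-1 -0.01 -0.047 0 0 0 0" --pt "-1 -0.015 -0.07 0 0 0 0" --pt "-1 -0.02 -0.094 0 0 0 0" --pt "-1 -0.024 -0.113 0 0 0 0"

```text
time_s: 2.77
position: [519.7, 71.4, 71.5]
tool_rot: [2.443, 1.972, 0.008]
ft_force: [0.3, 4.7, 2.9]
opening: 0.7
gripper_force: 2.2
```

>>> move_arm --pt "-1 -0.0025 -0.012 0 0 0 0" --pt "-1 -0.005 -0.024 0 0 0 0" --pt "-1 -0.0075 -0.035 0 0 0 0" --pt "-1 -0.01 -0.047 0 0 0 0" --pt "-1 -0.0125 -0.058 0 0 0 0"

```text
time_s: 3.18
position: [514.9, 57.1, 68.9]
tool_rot: [2.443, 1.975, 0.001]
ft_force: [2.6, 3.8, 2.3]
opening: 0.6
gripper_force: 1.9
```

```bash
python3 - <<'E'
from h import *
p,d=snap('scene','s1'); cv2.imwrite('pics/s1c.png',cv2.cvtColor(cv2.resize(p[150:300,180:370],None,fx=4,fy=4,interpolation=cv2.INTER_CUBIC),cv2.COLOR_RGB2BGR))
E
```

```text
(no output)
```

View pics/s1c.png

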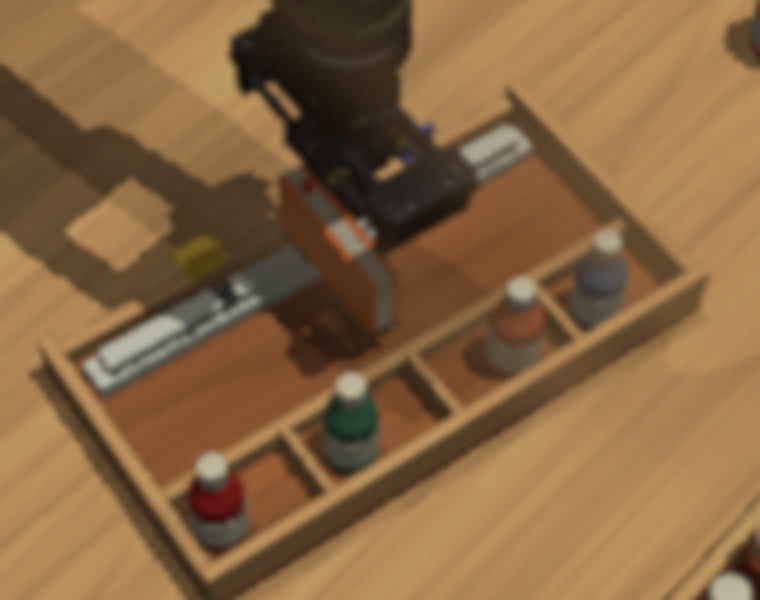

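The scene crop shows the shut fingers against the divider's +y face (about (350,220)), with red pin at (308,186). The divider is moving toward the yellow flag at (200,255) and everything else is undisturbed.

>>> move_arm --pt "-1 -0.005 -0.022 0 0 0 0" --pt "-1 -0.009 -0.043 0 0 0 0" --pt "-1 -0.014 -0.065 0 0 0 0" --pt "-1 -0.018 -0.086 0 0 0 0" --pt "-1 -0.023 -0.108 0 0 0 0"

```text
time_s: 3.65
position: [508.6, 30.3, 68.5]
tool_rot: [-2.442, -1.975, -0.001]
ft_force: [1.0, 4.4, 1.6]
opening: 0.3
gripper_force: 2.6
```

>>> move_arm --pt "-1 -0.005 -0.022 0 0 0 0" --pt "-1 -0.009 -0.043 0 0 0 0" --pt "-1 -0.014 -0.065 0 0 0 0" --pt "-1 -0.018 -0.086 0 0 0 0" --pt "-1 -0.023 -0.108 0 0 0 0"

```text
time_s: 4.07
position: [502.8, 3.2, 68.5]
tool_rot: [-2.442, -1.975, -0.0]
ft_force: [1.8, 5.6, 1.9]
opening: 0.6
gripper_force: 2.6
```

>>> move_arm --pt "-1 -0.0008 -0.004 0 0 0 0" --pt "-1 -0.0017 -0.008 0 0 0 0" --pt "-1 -0.0025 -0.012 0 0 0 0"

```text
time_s: 4.32
position: [501.9, 0.0, 68.2]
tool_rot: [-2.442, -1.975, 0.001]
ft_force: [1.6, 2.2, 1.6]
opening: 0.3
gripper_force: 1.4
```

>>> move_arm --pt "-1 -0.0008 -0.004 0 0 0 0" --pt "-1 -0.0017 -0.008 0 0 0 0" --pt "-1 -0.0025 -0.012 0 0 0 0"

```text
time_s: 4.57
position: [501.3, -2.9, 68.2]
tool_rot: [-2.442, -1.975, 0.002]
ft_force: [0.5, 0.2, 0.2]
opening: 0.7
gripper_force: 0.8
```

>>> move_arm --pt "-1 -0.0008 -0.004 0 0 0 0" --pt "-1 -0.0017 -0.008 0 0 0 0"

```text
time_s: 4.73
position: [500.9, -5.3, 68.3]
tool_rot: [-2.443, -1.976, 0.002]
ft_force: [-0.2, -0.5, 0.2]
opening: 0.3
gripper_force: 0.0
```

```bash
python3 - <<'E'
from h import *
p,d=snap('scene','s2'); cv2.imwrite('pics/s2c.png',cv2.cvtColor(cv2.resize(p[170:270,190:310],None,fx=6,fy=6,interpolation=cv2.INTER_CUBIC),cv2.COLOR_RGB2BGR))
print(ctrl.sense()['ft_force'])
E
```

```text
[0.64928494 1.23195301 0.51637665]
```

View pics/s2c.png

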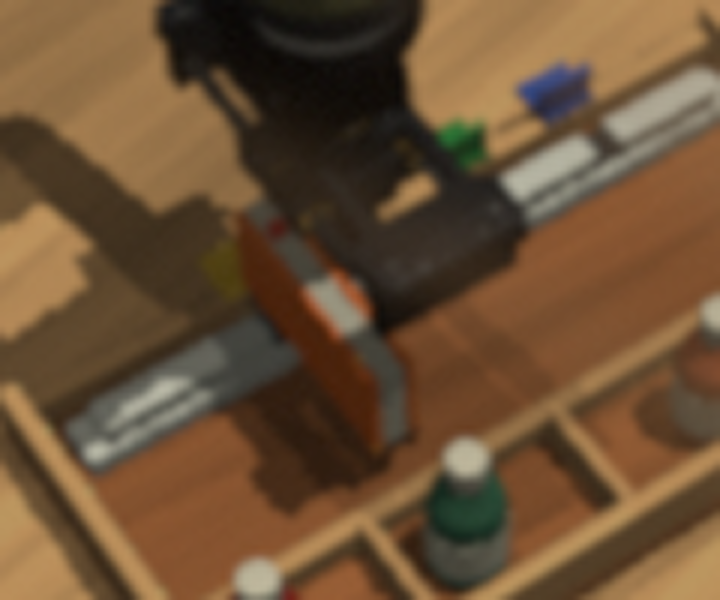

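The crop shows the divider just beside the yellow flag (225,265), with red pin at (278,228) looking low. The force has dropped to nothing. I'll compute the pin's position along the rail.

```bash
python3 - <<'E'
from h import *
c=calibration('scene'); th=-.2108; ux=np.array([np.cos(th),np.sin(th)]); uy=np.array([-np.sin(th),np.cos(th)]); O=np.array([540.3,34.6])
for f,us in(('top-ish s1',(180+308/4-.4,150+186/4-.4)),('s2',(190+278/6-.4,170+228/6-.4))):
  for z in(101,105):
    w=ray(c,*us,z)[:2]-O; print(f,z,(w@ux).round(1),(w@uy).round(1))
w=np.array(ctrl.sense()['position'])[:2]-O; print('tcp',w@ux,w@uy)
E
```

```text
top-ish s1 101 -49.0 -3.8
top-ish s1 105 -46.4 -5.4
s2 101 -48.3 -68.7
s2 105 -45.7 -70.1
tcp -30.07293005575505 -47.40730299062614
```

>>> move_arm --pt "-1 -0.0008 -0.004 0 0 0 0" --pt "-1 -0.0017 -0.008 0 0 0 0" --pt "-1 -0.0017 -0.008 0 0 0 0"

```text
time_s: 5.03
position: [500.9, -7.2, 68.6]
tool_rot: [2.443, 1.975, -0.001]
ft_force: [0.3, 0.1, -0.5]
opening: 0.4
gripper_force: 0.0
```

>>> move_arm --pt "-1 -0.0008 -0.004 0 0 0 0" --pt "-1 -0.0017 -0.008 0 0 0 0" --pt "-1 -0.0017 -0.008 0 0 0 0"

```text
time_s: 5.28
position: [500.5, -9.1, 68.7]
tool_rot: [2.443, 1.975, -0.0]
ft_force: [0.2, 0.4, -0.2]
opening: 0.3
gripper_force: 0.0
```

No contact force over the last 4 mm, so the divider has snapped ahead of the fingers. I'll back off and check.

>>> move_arm --pt "-1 0.01 0.047 0 0 0 0" --pt "-1 0.03 0.14 0 0 0 0" --pt "-1 0.05 0.235 0 0 0 0" --pt "-1 0.05 0.235 0 0 0 0"

```text
time_s: 5.62
position: [513.8, 53.1, 68.9]
tool_rot: [-2.44, -1.978, -0.003]
ft_force: [-0.2, -0.6, -0.5]
opening: 0.2
gripper_force: 0.0
```

>>> move_arm --pt "-1 0 0 0.15 0 0 0" --pt "-1 0 0 0.3 0 0 0" --pt "-1 0 0 0.45 0 0 0" --pt "-1 0 0 0.6 0 0 0" --pt "-1 0 0 0.6 0 0 0"

```text
time_s: 6.03
position: [517.5, 50.2, 228.4]
tool_rot: [2.435, 1.969, 0.019]
ft_force: [0.7, -0.2, -0.3]
opening: 0.2
gripper_force: 0.0
```

>>> move_arm --pt "-1 0 0.15 0 0 0 0" --pt "-1 0 0.3 0 0 0 0" --pt "-1 0 0.45 0 0 0 0" --pt "-1 0 0.6 0 0 0 0" --pt "-1 0 0.75 0 0 0 0"

```text
time_s: 6.45
position: [512.7, 239.2, 218.6]
tool_rot: [2.443, 1.975, 0.0]
ft_force: [1.1, -0.5, 0.1]
opening: 0.6
gripper_force: 0.0
```

```bash
python3 - <<'E'
from h import *
p,d=snap('top','t3'); q,_=snap('scene','s3')
a=cv2.resize(p[180:270,230:350],None,fx=5,fy=5,interpolation=cv2.INTER_CUBIC)[:450,:400]
b=cv2.resize(q[180:270,190:270],None,fx=5,fy=5,interpolation=cv2.INTER_CUBIC)
cv2.imwrite('pics/c3.png',cv2.cvtColor(np.hstack([a,b]),cv2.COLOR_RGB2BGR))
E
```

```text
(no output)
```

View pics/c3.png

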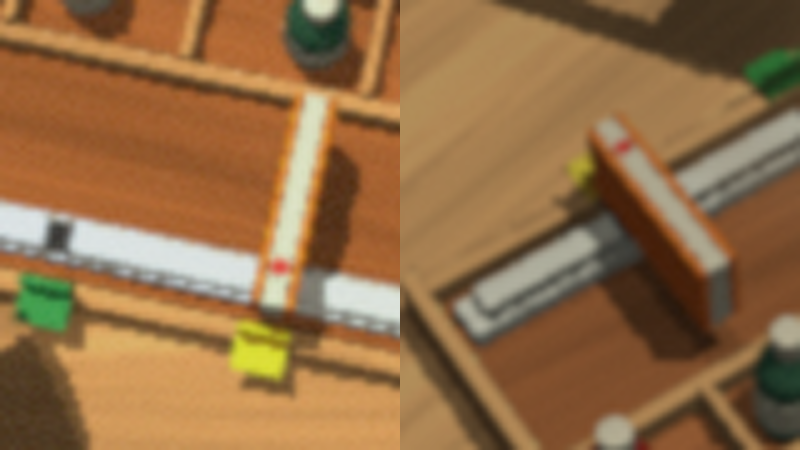

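The divider is in front of the yellow flag (left pane: pin (280,267), flag (262,350)). I'll check its rail position from both views.

```bash
python3 - <<'E'
from h import *
th=-.2108; ux=np.array([np.cos(th),np.sin(th)]); uy=np.array([-np.sin(th),np.cos(th)]); O=np.array([540.3,34.6])
def pin(n,f,x0,x1,y0,y1):
    p=np.load(f'pics/{f}.npz')['p'].astype(int)[y0:y1,x0:x1]
    w=np.clip(p[...,0]-p[...,1:].max(2)-60,0,None)*(abs(p[...,1]-p[...,2])<30)
    yy,xx=np.mgrid[y0:y1,x0:x1]; u,v=(xx*w).sum()/w.sum(),(yy*w).sum()/w.sum()
    c=calibration(n); print(f,u.round(2),v.round(2),[(((ray(c,u,v,z)[:2]-O)@ux).round(1),((ray(c,u,v,z)[:2]-O)@uy).round(1)) for z in(100,105)])
    V=np.array(c['view']);R=V[:3,:3];o=-R.T@V[:3,3];return o,ray(c,u,v,0)-o
def tri(A,B):
    M=sum(np.eye(3)-np.outer(d,d)/(d@d) for o,d in(A,B)); b=sum((np.eye(3)-np.outer(d,d)/(d@d))@o for o,d in(A,B))
    X=np.linalg.solve(M,b); print('X',X,'rack',(X[:2]-O)@ux,(X[:2]-O)@uy)
tri(pin('top','top0',247,257,221,231),0) if 0 else None
tri(pin('top','top0',248,257,222,231),pin('scene','scene0',257,267,189,199))
tri(pin('top','t3',282,291,229,238),pin('scene','s3',230,240,204,214))
E
```

```text
top0 251.59 225.3 [(np.float64(-48.2), np.float64(13.0)), (np.float64(-48.8), np.float64(12.6))]
scene0 262.25 192.65 [(np.float64(-50.7), np.float64(15.4)), (np.float64(-47.4), np.float64(13.3))]
X [495.7313395   57.65832395 103.74308431] rack -48.406856989338124 13.222253906567222
t3 285.51 232.92 [(np.float64(-48.8), np.float64(-74.5)), (np.float64(-49.4), np.float64(-74.6))]
s3 234.18 208.84 [(np.float64(-48.2), np.float64(-74.3)), (np.float64(-45.0), np.float64(-75.9))]
X [477.17583874 -27.88365466  99.45109556] rack -48.652613358564345 -74.30874812073863
```

The pin is now at rack y ≈ −74.5 and about 4 to 5 mm lower than before (103.7 → 99.5 mm), so it has dropped in.

```bash
python3 -c "
from plant import job_done; print(job_done())"
```

```text
the job is handed in; nothing more can be done
None
```

I pushed the divider into the notch beside the yellow flag using only the shut fingers. The last camera check put its pin at rack y ≈ −74.5 mm and about 4 mm lower than at the start, so it looks clicked in. The hand is clear of the rack and the job is handed in; no verdict came back.

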